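# Load the ink tank and clamp it home

## Task

Load the slim ink tank into the pocket of the label printer's ink carriage: stand it upright on the sprung seat and let go of it, then swing the clamp lever over and press it gently right down to its stop, so that the tank is driven fully home and stays clamped. Do not force anything: feel for the pocket rather than pushing hard, and leave the thick tank, the jar and the other loose things on the table where they are.

Things in the scene. Friction and masses are not known exactly. Their poses are not given: they have to be found in the camera images.
- tank: the slim ink tank to load: an upright black plastic block, 50 mm long (its x) by 26 mm thick (its y) by 64 mm tall, about 0.09 kg, with a paper label on each broad side; origin at the centre of its underside, z up; it fits the bay either way round
- thick_tank: a similar tank for another machine, 50 x 46 x 64 mm, too thick for the bay; leave it alone; origin at the centre of its underside
- jar: a closed grey jar, 50 mm across and 75 mm tall; leave it alone; origin at the centre of its underside
- printer: the label printer, fixed to the table: a block 200 mm (x, from -90 to +110 mm) by 240 mm (y, from -80 to +160 mm); its flat bare-metal deck is 80 mm above the table, the grey label-roll part (y above 80 mm) is 102 mm high; its origin lies on the table straight under the point bay, its x axis points away from the robot to the clamp's hinge, z up
- bay (a point): fixed point at deck height, mid-opening. A black carriage (84 mm along printer x, 80 mm along its y, top flush with the deck) slides there along printer y; the straight pocket amid it is 53 (x) by 28 mm (y), 1 mm bevel. The pocket was left anywhere up to 12 mm to either side of this point along y (true in x), unmeasured: find it by feel or sight. About 15 N sideways shift the carriage; it stays
- clamp (a joint): angle of the clamp lever, rad: 0 = shut against its hard stop, growing as it opens; near 1.9 it stands up and leans back away from the robot. Its stiff hinge stays where it is left and holds against the seat's spring; 3 to 5 N at the bar swing it, about 6 to 8 N are needed over the last 14 mm of the bar's way, then it meets the hard stop
- clamp_hinge (a point): point on the clamp's hinge axis (along the printer's y), 70 mm behind the point bay and 40 mm above the deck
- clamp_bar (a point): centre of the clamp's cross bar (round, 12 mm thick, 70 mm long along the printer's y), 125 mm from the hinge axis at the end of a flat arm 20 mm wide and 8 mm thick; at angle a it lies 125 mm x cos(a) in front of the hinge (towards the printer's -x) and 125 mm x sin(a) above it
- tape_roll: a cardboard-coloured roll of tape lying flat, 100 mm across and 48 mm high; leave it alone; origin at its underside
- carton: a small loose carton, 120 x 150 x 90 mm; leave it alone; origin at its underside
- spray: a white bottle, 60 mm across and 160 mm tall; leave it alone; origin at its underside
- mug: a white mug, 80 mm across and 90 mm tall; leave it alone; origin at its underside
- screwdriver: a screwdriver lying on the table; leave it alone
- seat_mid (a point): fixed point 22 mm below the point bay, at the height of the sprung seat in the pocket. A tank put down on the seat stands with its top 42 mm above the deck; fully home it is 8 mm lower (34 mm above the deck). The seat pushes back with 1.4 N at first and about 7 N when home, and lifts the tank again if it is not clamped
- clamp_pad (a point): centre of the round pad (12 mm thick, 50 mm wide) on the clamp's arm, 70 mm from the hinge, that presses on the tank's top wherever the carriage stands; it touches a tank on the seat at about 0.11 rad

How it is judged:
By the outcome, as a careful person would: the job done as asked, in the order asked, and still so for the second after the job is handed in, with the robot touching nothing.
It also fails if it takes over 72 s, if anything falls off the work surface, if the arm or the gripper's body presses on something with over 40 N, if the wrist force passes 120 N, or if a joint passes its speed limit or range.

## Robot

A 6-joint arm with a two-finger parallel gripper is mounted at the origin on the work surface. World frame = base frame: x ahead of the robot, y to its left, z up, the work surface at z = 0. Lengths are in m, angles in rad, forces in N, time in s.
With the tool pointing down it reaches from about 0.3 to 0.775 m from the base axis. Payload 14.6 kg.
Tool frame: the origin (TCP) lies midway between the tips of the shut fingers; the grasp point (between the pads) lies 19 mm behind it; y points along the fingers, z is the direction in which the jaws open and shut, and the axes are right-handed (so a half turn about y gives the same grasp; the last joint's range is limited). The gripper opens to 94 mm and grips with 3 to 60 N. Pads are 16 mm wide; open, the fingers measure 119 mm over their backs; the gripper's body (75 mm by 177 mm) begins 78 mm behind the grasp point.
Start: joints at [1.097, 0.3, 1.521, -0, 1.321, -0.067], TCP at [0.218, 0.505, 0.205] pointing down, gripper open.
Joint ranges: [-3.03, 3.03], [-0.79, 2.21], [0.23, 2.52], [-1.04, 4.18], [0, 3.07], [-2.55, 2.55]. Speed limits (rad/s): [2.22, 2.22, 2.57, 3.14, 3.14, 3.14].

## Interface

Orientations are given as a rotation vector (axis times angle).
In Python, from plant import robot gives the robot as it stands.
- The arm moves only by the shell command python3 -m creep 'ROWS' [FORCE]. ROWS is JSON, a list of rows, each an object with "travel": the shift along the tool's x, y, z in m, a list of three; "rot": the turn, a rotation vector about the tool's x, y, z in degrees, a list of three; "hand": the gripper command: -1 is shut, 1 is fully open, values between are in proportion. A call has 1 to 10 rows; each row is the pose to reach, as a shift and turn from the pose commanded when the call began, along the tool's axes at that moment; what a row does not reach only later rows make up. A row lasts 1/8 s, in which the tool goes at most 62.5 mm and 10.7 degrees, less where a joint would pass 70% of its speed; a pose out of reach is approached as far as the arm can. A call with a gripper value outside its range is refused whole. The fingers move at their own pace and stop on an object; FORCE is the grip in N (left out, the last holds). Time passes only in rows, so rows that repeat a pose let the fingers close. It gives the time, the measured TCP pose, the force and the opening at its end, in the units of the state.
- robot.get_obs(): the state, without advancing time (a new reading comes with each control period).
- robot.get_image(name): name is "scene" or "top"; returns the picture (384x512x3 uint8, red, green, blue); there is no depth.
- robot.get_calibration(name): a dict with "K" (3x3 intrinsics, pixels), "k1" (the pictures are not rectified: a ray, as slopes to the right and down, at radius r is drawn at 1 + k1 r^2 times it, then the intrinsics apply), "extrinsics" (4x4, takes a point from camera to world coordinates). Camera axes: x right, y down, z forward; pixel columns grow to the right and rows downward; lengths in m; the calibration is good to about 2 mm. A picture is of the moment at which its call begins. get_calibration takes no time and is no camera call.
- robot.finish_job(): hands the job in, once; it reports no verdict.
The state is a dict: "time_s": time; "qpos": joint angles; "dq": joint speeds; "joint_efforts": joint torques, N m; "tool_pos": TCP position; "eef_rot": TCP orientation; "wrist_force": force on the tool from outside, world axes, zero at the start; "ft_torque": the same for the moment, N m; "finger_gap": finger opening in m.
Only numpy, scipy, OpenCV 4.12 (cv2) and the standard library are available. Lean on these libraries where they do the work, as an engineer would, in place of code of your own. Each camera call takes 0.05 s, during which the arm holds its last target.

## Working session

There is one attempt and no reset: what is moved stays moved. The work goes in short steps, Python scripts to look and compute and a shell command to move; the robot and the scene stay as the last step left them, time stands still between calls to the robot, and variables do not carry over. Pictures are saved under pics/ and viewed, and the job is handed in when it is done.

```bash
mkdir -p pics; ls
python3 - <<'E'
from plant import robot
import cv2,numpy as np
np.set_printoptions(precision=4,suppress=True)
print(robot.get_obs())
for n in("scene","top"):
    im=robot.get_image(n); cv2.imwrite(f"pics/{n}0.png",im[:,:,::-1]); print(robot.get_calibration(n))
E
```

```text
pics
{'time_s': 0.0, 'qpos': array([ 1.0974,  0.3005,  1.5216,  0.    ,  1.3207, -0.0666]), 'dq': array([-0.0004, -0.0009, -0.0012,  0.0015, -0.0014, -0.0004]), 'joint_efforts': array([  0.0011, -53.1801, -35.273 ,   0.0709,   0.0244,  -0.0001]), 'tool_pos': array([0.2175, 0.5049, 0.2049]), 'eef_rot': array([-1.5483,  0.3194, -0.3189]), 'wrist_force': array([-0.0111,  0.8009,  0.9229]), 'ft_torque': array([-0.0166, -0.0187, -0.0095]), 'finger_gap': 0.09400604223265978}
{'K': array([[418.4297,   0.    , 257.9334],
       [  0.    , 418.4297, 189.8306],
       [  0.    ,   0.    ,   1.    ]]), 'k1': -0.06314533799843776, 'extrinsics': array([[ 0.1381,  0.8281, -0.5432,  1.2426],
       [ 0.9904, -0.1186,  0.0709, -0.064 ],
       [-0.0057, -0.5478, -0.8366,  1.109 ],
       [ 0.    ,  0.    ,  0.    ,  1.    ]])}
{'K': array([[403.4184,   0.    , 255.1819],
       [  0.    , 403.4184, 193.1692],
       [  0.    ,   0.    ,   1.    ]]), 'k1': 0.03166622363473574, 'extrinsics': array([[ 0.0092, -0.9911,  0.1329,  0.4093],
       [-0.9999, -0.0074,  0.0138,  0.0001],
       [-0.0127, -0.1331, -0.991 ,  1.2882],
       [ 0.    ,  0.    ,  0.    ,  1.    ]])}
```

View pics/scene0.png

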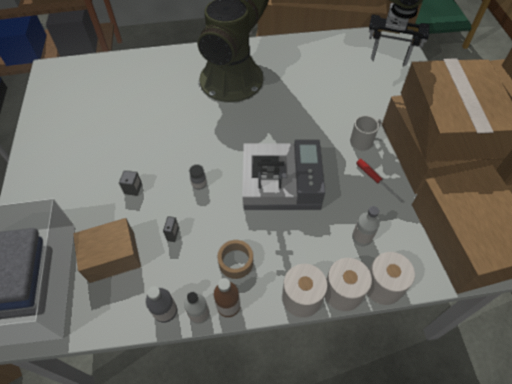

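View pics/top0.png

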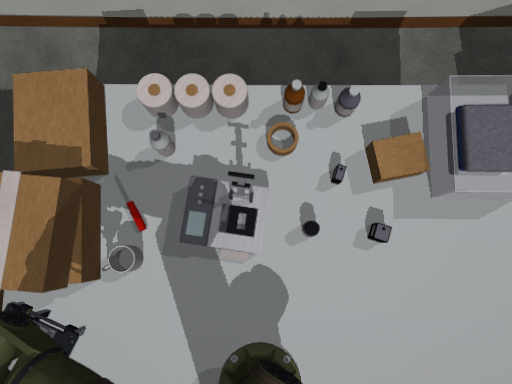

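The scene picture shows the printer near (283,175). The slim tank is near (171,229), the thick one near (130,182). In the top picture the slim tank is near (339,174), the thick one near (379,232), and the pocket near (241,221). I'll zoom in next.

Run:
```python
import cv2,numpy as np
t=cv2.imread("pics/top0.png");s=cv2.imread("pics/scene0.png")
def z(im,x0,y0,x1,y1,k,n):
    c=cv2.resize(im[y0:y1,x0:x1],None,fx=k,fy=k,interpolation=cv2.INTER_CUBIC); c=cv2.convertScaleAbs(c,alpha=1.5,beta=25);cv2.imwrite(n,c)
z(t,175,165,275,265,6,"pics/zt_pr.png")
z(t,319,152,359,192,14,"pics/zt_tank.png")
z(s,235,130,335,215,7,"pics/zs_pr.png")
z(s,150,205,190,250,13,"pics/zs_tank.png")
```

```text
(no output)
```

View pics/zt_pr.png

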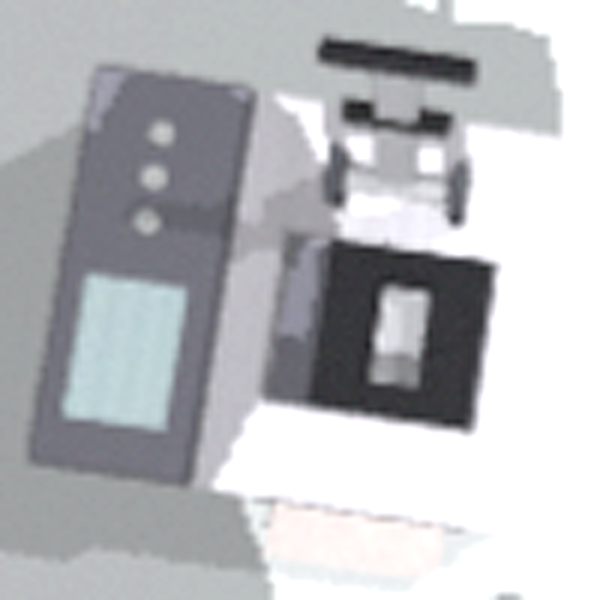

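View pics/zt_tank.png

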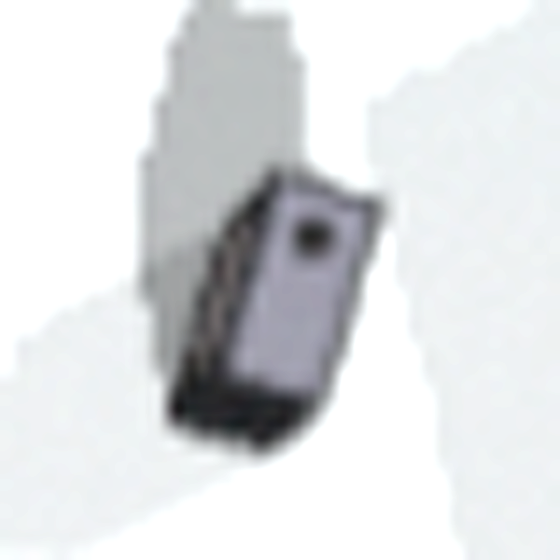

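View pics/zs_pr.png

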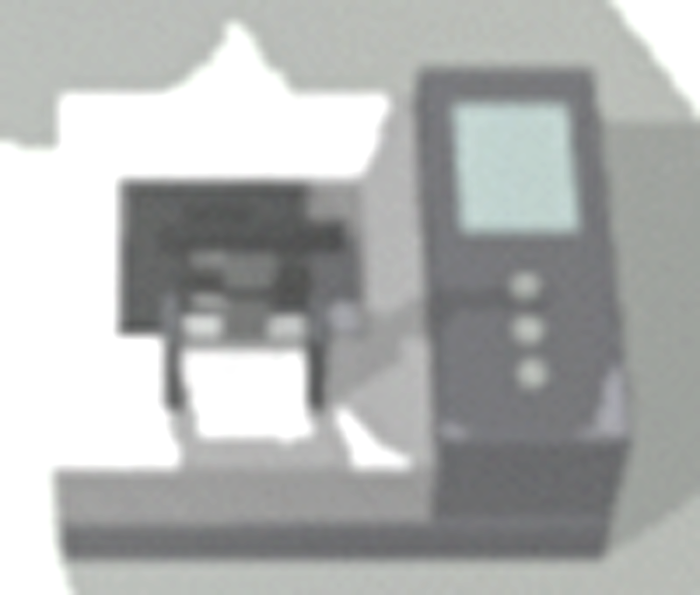

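View pics/zs_tank.png

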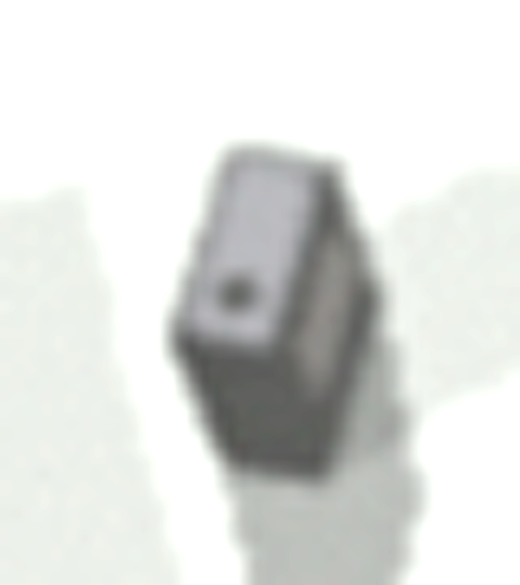

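```bash
cat > h.py <<'E'
import numpy as np,cv2
from scipy.optimize import least_squares
from plant import robot
np.set_printoptions(precision=4,suppress=True)
C={n:robot.get_calibration(n) for n in("scene","top")}
def proj(n,P):
    c=C[n];P=np.atleast_2d(P);E=np.linalg.inv(c["extrinsics"])
    p,_=cv2.projectPoints(P.astype(float),cv2.Rodrigues(E[:3,:3])[0],E[:3,3],c["K"],np.array([c["k1"],0,0,0.]))
    return p[:,0]
def ray(n,uv,z):
    c=C[n];q=cv2.undistortPoints(np.array(uv,float).reshape(-1,1,2),c["K"],np.array([c["k1"],0,0,0.]))[:,0]
    d=np.c_[q,np.ones(len(q))]@c["extrinsics"][:3,:3].T;o=c["extrinsics"][:3,3]
    return o+d*((z-o[2])/d[:,2])[:,None]
def unz(pts,x0,y0,k): return (np.array(pts,float)+.5)/k-.5+[x0,y0]
def rz(a): return np.array([[np.cos(a),-np.sin(a),0],[np.sin(a),np.cos(a),0],[0,0,1]])
E
python3 - <<'E'
from h import *
T=lambda p:unz(p,175,165,6); S=lambda p:unz(p,235,130,7)
rollT=T([(97,65),(258,90),(190,487),(30,462)]); rollP=np.array([(110,160,102),(110,80,102),(-90,80,102),(-90,160,102)])/1e3
rollS=S([(628,437),(432,437),(418,68),(592,68)])
dS=S([(57,468),(60,93)]);dP=np.array([(110,-80,80),(-90,-80,80)])/1e3
def res(p,use):
    f=lambda P:P@rz(p[2]).T+[p[0],p[1],0]
    r=[]
    if 't' in use:r.append((proj("top",f(rollP))-rollT).ravel())
    if 's' in use:r+= [(proj("scene",f(rollP))-rollS).ravel(),(proj("scene",f(dP))-dS).ravel()]
    return np.concatenate(r)
for u in('t','s','ts'):
    o=least_squares(res,[.45,.05,0],args=(u,),loss='soft_l1');print(u,o.x,res(o.x,u).round(1))
p=o.x
inv=lambda P:(P-[p[0],p[1],0])@rz(p[2])*1e3
print('carr T',inv(ray("top",T([(332,240),(497,264),(474,432),(310,402)]),.08)))
print('open T left',inv(ray("top",T([(285,235),(265,400)]),.08)))
print('pocket T',inv(ray("top",T([(380,285),(430,290),(422,388),(372,383)]),.08)))
print('carr S',inv(ray("scene",S([(120,182),(305,182),(118,332),(360,182)]),.08)))
print('bar T at z=.238',inv(ray("top",T([(320,48),(476,72)]),.238)))
print('bar S',inv(ray("scene",S([(160,238),(345,238)]),.238)))
T=lambda p:unz(p,319,152,14); S=lambda p:unz(p,150,205,13)
mP=np.array([(25,13,64),(25,-13,64),(-25,-13,64),(-25,13,64),(-25,13,0),(-25,-13,0)])/1e3
mT=T([(278,170),(383,203),(320,405),(222,380),(170,415),(262,448)])
sP=np.array([(-25,-13,64),(-25,13,64),(25,13,64),(25,-13,64),(25,-13,0),(25,13,0)])/1e3
mS=S([(228,148),(338,160),(285,350),(178,335),(225,470),(325,478)])
def rt(p,u):
    f=lambda P:P@rz(p[2]).T+[p[0],p[1],0];r=[]
    if 't' in u:r.append((proj("top",f(mP))-mT).ravel())
    if 's' in u:r.append((proj("scene",f(sP))-mS).ravel())
    return np.concatenate(r)
for u in('t','s','ts'):
    o=least_squares(rt,[.45,-.25,-.2],args=(u,),loss='soft_l1');print(u,o.x,rt(o.x,u).round(1))
E
```

```text
t [ 0.4897  0.0658 -0.141 ] [ 0.3 -0.2 -0.1 -0.5  0.1  0.3 -0.2  0.3]
s [ 0.4925  0.0672 -0.1458] [ 0.4  0.4  0.5  0.3 -0.3 -0.6  0.4 -0.5 -1.5 -0.2 -0.   0.2]
ts [ 0.4912  0.0666 -0.1412] [ 0.1 -0.7 -0.4 -1.  -0.2 -0.3 -0.5 -0.2  0.3 -0.1  0.4 -0.1 -0.7 -1.
 -0.1 -1.  -1.5 -0.4 -0.4 -0. ]
carr T [[ 40.8071  32.1692  80.    ]
 [ 41.1525 -51.5591  80.    ]
 [-43.2964 -52.7436  80.    ]
 [-40.8068  30.178   80.    ]]
open T left [[ 39.7955  55.9291  80.    ]
 [-43.1636  52.4952  80.    ]]
pocket T [[ 22.013    4.8023  80.    ]
 [ 23.2557 -20.3465  80.    ]
 [-25.6438 -23.8774  80.    ]
 [-26.9042   1.1311  80.    ]]
carr S [[-38.8546 -50.9716  80.    ]
 [-38.7307  31.1517  80.    ]
 [ 42.4039 -50.9398  80.    ]
 [-38.707   55.5657  80.    ]]
bar T at z=.238 [[109.3696  36.5322 238.    ]
 [108.9154 -33.1449 238.    ]]
bar S [[110.4297 -31.6467 238.    ]
 [110.5157  36.9423 238.    ]]
t [ 0.6413 -0.2428 -0.3021] [-0.2 -0.6  0.5 -0.5  0.4  0.4 -0.8 -0.4 -0.6  0.5  0.6  0.6]
s [ 0.6414 -0.2416 -0.2773] [-0.1 -0.6  0.2 -0.5 -0.   0.2 -0.7  0.3 -0.1 -0.   0.8  0.5]
ts [ 0.6413 -0.242  -0.2845] [-0.6 -0.6  0.1 -0.6  0.3  0.3 -0.9 -0.3 -0.8  0.6  0.5  0.5 -0.2 -0.6
  0.1 -0.4 -0.3  0.3 -0.9  0.2 -0.3 -0.   0.6  0.5]
```

```bash
cat >> h.py <<'E'
from scipy.spatial.transform import Rotation as Ro
# tool: y down, z jaw axis at world azimuth psi
def Rd(psi):
    z=np.array([np.cos(psi),np.sin(psi),0]);y=np.array([0,0,-1.]);return np.c_[np.cross(y,z),y,z]
def plan(pos,psi,via=()):
    o=robot.get_obs();R=Ro.from_rotvec(o["eef_rot"]).as_matrix()
    print("t",o["time_s"],"pos",o["tool_pos"],"psi",np.arctan2(R[1,2],R[0,2]),"F",o["wrist_force"],"gap",o["finger_gap"])
    for q in list(via)+[pos]: print("travel mm",(R.T@(np.array(q)-o["tool_pos"])*1e3).round(1))
    print("rot",Ro.from_matrix(R.T@Rd(psi)).as_rotvec(degrees=True).round(2))
E
python3 - <<'E'
from h import *
R=Ro.from_rotvec(robot.get_obs()["eef_rot"]).as_matrix();print(R)
th=-.285
for psi in(th+np.pi/2,th-np.pi/2):plan([.6413,-.242,.10],psi,via=[[.2175,.505,.3],[.6413,-.242,.3]])
E
```

```text
[[ 0.9184 -0.0004  0.3957]
 [-0.3957 -0.0009  0.9184]
 [-0.     -1.     -0.001 ]]
t 0.1 pos [0.2175 0.5049 0.2049] psi 1.1639575238325695 F [-1.1459  0.1649  0.8002] gap 0.09378527759706973
travel mm [ -0.1 -95.1  -0. ]
travel mm [ 684.7  -94.5 -518.3]
travel mm [ 684.7  105.5 -518.1]
rot [ 0.06 -6.98 -0.01]
t 0.1 pos [0.2175 0.5049 0.2049] psi 1.1639575238325695 F [-1.1459  0.1649  0.8002] gap 0.09378527759706973
travel mm [ -0.1 -95.1  -0. ]
travel mm [ 684.7  -94.5 -518.3]
travel mm [ 684.7  105.5 -518.1]
rot [  0.01 173.02   0.09]
```

```bash
python3 -m creep '[{"travel":[0,-0.06,0],"rot":[0,0,0],"hand":1},{"travel":[0.02,-0.11,-0.02],"rot":[0,0,0],"hand":1},{"travel":[0.07,-0.11,-0.053],"rot":[0,-2,0],"hand":1},{"travel":[0.12,-0.11,-0.09],"rot":[0,-4,0],"hand":1},{"travel":[0.17,-0.11,-0.128],"rot":[0,-6,0],"hand":1},{"travel":[0.22,-0.11,-0.166],"rot":[0,-7,0],"hand":1},{"travel":[0.27,-0.11,-0.204],"rot":[0,-7,0],"hand":1},{"travel":[0.32,-0.11,-0.242],"rot":[0,-7,0],"hand":1},{"travel":[0.37,-0.11,-0.28],"rot":[0,-7,0],"hand":1},{"travel":[0.42,-0.11,-0.318],"rot":[0,-7,0],"hand":1}]'
python3 - <<'E'
from h import *
plan([.6413,-.242,.10],np.pi/2-.285,via=[[.6413,-.242,.3],[.6413,-.242,.15]])
E
```

```text
time_s: 1.35
tool_pos: [0.4772, 0.0464, 0.3154]
eef_rot: [-1.559, 0.224, -0.223]
wrist_force: [0.5, 1.5, 0.7]
finger_gap: 0.0939
t 1.35 pos [0.4772 0.0464 0.3154] psi 1.2860270629738573 F [0.5443 1.4934 0.7411] gap 0.0939055115641476
travel mm [ 238.5   15.4 -230.7]
travel mm [ 238.5  165.4 -230.7]
travel mm [ 238.5  215.4 -230.7]
rot [-0.    0.01 -0.  ]
```

```bash
python3 -m creep '[{"travel":[0.043,0,-0.042],"rot":[0,0,0],"hand":0.6},{"travel":[0.086,0,-0.084],"rot":[0,0,0],"hand":0.4},{"travel":[0.13,0,-0.126],"rot":[0,0,0],"hand":0.2},{"travel":[0.17,0.0,-0.165],"rot":[0,0,0],"hand":0.2},{"travel":[0.21,0.02,-0.204],"rot":[0,0,0],"hand":0.2},{"travel":[0.2385,0.07,-0.2305],"rot":[0,0,0],"hand":0.2},{"travel":[0.2385,0.12,-0.2305],"rot":[0,0,0],"hand":0.2},{"travel":[0.2385,0.17,-0.2305],"rot":[0,0,0],"hand":0.2},{"travel":[0.2385,0.195,-0.2305],"rot":[0,0,0],"hand":0.2},{"travel":[0.2385,0.195,-0.2305],"rot":[0,0,0],"hand":0.2}]'
python3 - <<'E'
from h import *
plan([.6413,-.242,.028],np.pi/2-.285)
for n in("scene","top"): cv2.imwrite(f"pics/{n}1.png",robot.get_image(n)[:,:,::-1])
s=cv2.imread("pics/scene1.png");t=cv2.imread("pics/top1.png")
a=cv2.resize(s[170:260,130:220],(400,400));b=cv2.resize(t[130:220,290:380],(400,400))
cv2.imwrite("pics/c1.png",np.hstack([a,b]))
E
```

```text
time_s: 2.6
tool_pos: [0.6399, -0.2394, 0.1182]
eef_rot: [-1.558, 0.227, -0.22]
wrist_force: [0.2, 0.1, 1.2]
finger_gap: 0.0564
t 2.6 pos [ 0.6399 -0.2394  0.1182] psi 1.286116604650265 F [0.1955 0.1417 1.2293] gap 0.05642272053666577
travel mm [ 2.5 90.1 -2.2]
rot [-0.03  0.02 -0.24]
```

View pics/c1.png

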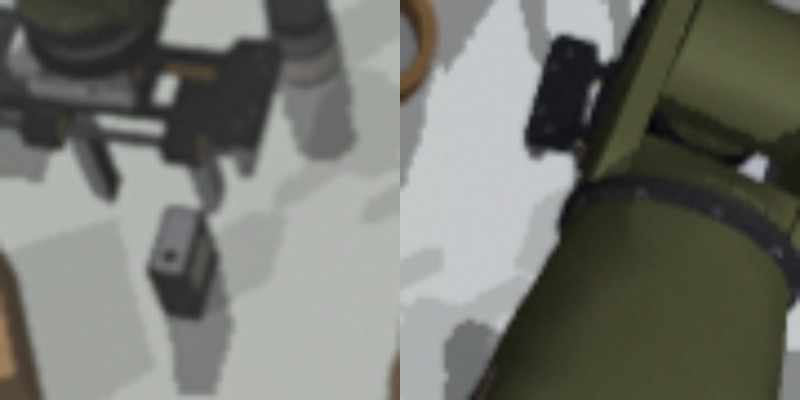

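The two fingers straddle the slim tank, which stands upright at about (180,260) in the left crop. Next I descend and grip.

```bash
python3 -m creep '[{"travel":[0.0025,0.03,-0.002],"rot":[0,0,0],"hand":0.2},{"travel":[0.0025,0.06,-0.002],"rot":[0,0,0],"hand":0.2},{"travel":[0.0025,0.087,-0.002],"rot":[0,0,0],"hand":0.2},{"travel":[0.0025,0.087,-0.002],"rot":[0,0,0],"hand":0.2},{"travel":[0.0025,0.087,-0.002],"rot":[0,0,0],"hand":-0.4},{"travel":[0.0025,0.087,-0.002],"rot":[0,0,0],"hand":-0.6},{"travel":[0.0025,0.087,-0.002],"rot":[0,0,0],"hand":-1},{"travel":[0.0025,0.087,-0.002],"rot":[0,0,0],"hand":-1},{"travel":[0.0025,0.087,-0.002],"rot":[0,0,0],"hand":-1}]' 15
python3 - <<'E'
from h import *
plan([.6413,-.242,.20],np.pi/2-.141)
E
```

```text
time_s: 3.82
tool_pos: [0.6429, -0.2425, 0.0342]
eef_rot: [-1.559, 0.223, -0.224]
wrist_force: [-1.7, 1.4, 5.2]
finger_gap: 0.0261
t 3.825 pos [ 0.6429 -0.2425  0.0342] psi 1.2861770383746343 F [-1.6611  1.4384  5.2362] gap 0.02609653321099966
travel mm [  -1.5 -165.8   -0. ]
rot [ 0.01 -8.23  0.05]
```

```bash
python3 -m creep '[{"travel":[0,-0.02,0],"rot":[0,0,0],"hand":-1},{"travel":[0,-0.06,0],"rot":[0,0,0],"hand":-1},{"travel":[-0.01,-0.11,0],"rot":[0,0,0],"hand":-1},{"travel":[-0.05,-0.15,0.01],"rot":[0,0,0],"hand":-1},{"travel":[-0.1,-0.165,0.02],"rot":[0,-2,0],"hand":-1},{"travel":[-0.145,-0.165,0.03],"rot":[0,-4,0],"hand":-1},{"travel":[-0.182,-0.165,0.043],"rot":[0,-6,0],"hand":-1},{"travel":[-0.195,-0.165,0.09],"rot":[0,-8.2,0],"hand":-1},{"travel":[-0.205,-0.165,0.14],"rot":[0,-8.2,0],"hand":-1},{"travel":[-0.215,-0.165,0.18],"rot":[0,-8.2,0],"hand":-1}]'
python3 - <<'E'
from h import *
plan([.4898,.0567,.16],np.pi/2-.141,via=[[.4898,.0567,.2]])
E
```

```text
time_s: 5.08
tool_pos: [0.4868, -0.0076, 0.1998]
eef_rot: [-1.568, 0.11, -0.112]
wrist_force: [-0.4, -0.1, -1.2]
finger_gap: 0.0259
t 5.075 pos [ 0.4868 -0.0076  0.1998] psi 1.4295984098900825 F [-0.366  -0.1259 -1.2302] gap 0.02586740610206502
travel mm [-6.  -0.2 64.1]
travel mm [-6.1 39.8 64. ]
rot [-0.01 -0.01  0.09]
```

```bash
python3 -m creep '[{"travel":[-0.003,0.0,0.03],"rot":[0,0,0],"hand":-1},{"travel":[-0.006,0.02,0.06],"rot":[0,0,0],"hand":-1},{"travel":[-0.006,0.045,0.064],"rot":[0,0,0],"hand":-1},{"travel":[-0.006,0.065,0.064],"rot":[0,0,0],"hand":-1},{"travel":[-0.006,0.065,0.064],"rot":[0,0,0],"hand":-1},{"travel":[-0.006,0.065,0.064],"rot":[0,0,0],"hand":-1}]'
python3 - <<'E'
from h import *
plan([.4898,.0567,.12],np.pi/2-.141)
for n in("scene","top"): cv2.imwrite(f"pics/{n}2.png",robot.get_image(n)[:,:,::-1])
s=cv2.imread("pics/scene2.png");t=cv2.imread("pics/top2.png")
cv2.imwrite("pics/s2z.png",cv2.convertScaleAbs(cv2.resize(s[125:215,235:335],None,fx=6,fy=6,interpolation=cv2.INTER_CUBIC),alpha=1.4,beta=20))
cv2.imwrite("pics/t2z.png",cv2.convertScaleAbs(cv2.resize(t[165:265,175:275],None,fx=5,fy=5,interpolation=cv2.INTER_CUBIC),alpha=1.4,beta=20))
E
```

```text
time_s: 5.82
tool_pos: [0.4904, 0.0549, 0.1348]
eef_rot: [-1.568, 0.11, -0.112]
wrist_force: [-0.4, -0.5, -0.9]
finger_gap: 0.0254
t 5.825 pos [0.4904 0.0549 0.1348] psi 1.429132376684205 F [-0.3623 -0.4516 -0.9103] gap 0.02539717286058029
travel mm [-0.9 14.8  1.7]
rot [-0.02 -0.04  0.09]
```

View pics/s2z.png

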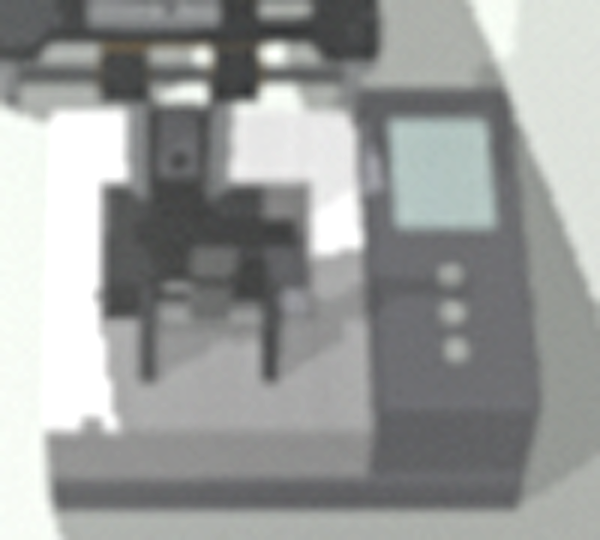

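View pics/t2z.png

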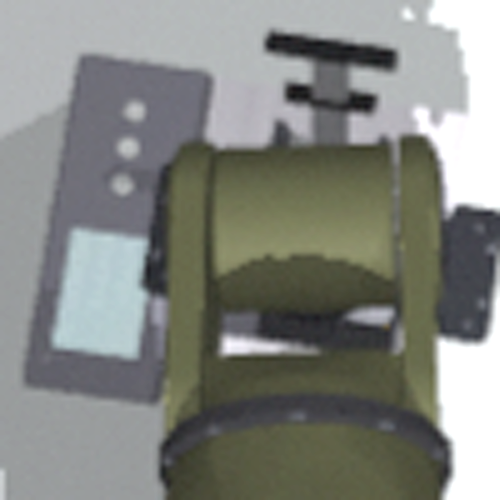

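Run:
```python
from h import *
S=lambda p:unz(p,235,125,6)
p=[.4912,.0666,-.1412]
inv=lambda P:(P-[p[0],p[1],0])@rz(p[2])*1e3
print(inv(ray("scene",S([(155,108),(213,108),(212,180),(154,180)]),.165)))
print(inv(ray("scene",S([(103,187),(270,187),(310,187),(104,315)]),.08)))
print("tcp",inv(robot.get_obs()["tool_pos"]))
```

```text
[[-20.4699 -23.8512 165.    ]
 [-20.422    4.3204 165.    ]
 [ 23.8672   3.2468 165.    ]
 [ 23.8251 -24.354  165.    ]]
[[-38.1256 -50.8345  80.    ]
 [-37.9967  35.6275  80.    ]
 [-37.977   56.3365  80.    ]
 [ 42.7383 -49.454   80.    ]]
tcp [  0.8841 -11.7153 134.6731]
```

```bash
python3 -m creep '[{"travel":[0.001,0.009,0],"rot":[0,0,0],"hand":-1},{"travel":[0.001,0.018,0],"rot":[0,0,0],"hand":-1},{"travel":[0.001,0.018,0],"rot":[0,0,0],"hand":-1},{"travel":[0.001,0.018,0],"rot":[0,0,0],"hand":-1}]';python3 -m creep '[{"travel":[0,0.001,0],"rot":[0,0,0],"hand":-1},{"travel":[0,0.002,0],"rot":[0,0,0],"hand":-1},{"travel":[0,0.002,0],"rot":[0,0,0],"hand":-1}]' ;python3 -m creep '[{"travel":[0,0.001,0],"rot":[0,0,0],"hand":-1},{"travel":[0,0.002,0],"rot":[0,0,0],"hand":-1},{"travel":[0,0.002,0],"rot":[0,0,0],"hand":-1}]'
```

```text
time_s: 6.42
tool_pos: [0.4908, 0.0548, 0.1153]
eef_rot: [-1.568, 0.111, -0.111]
wrist_force: [-0.2, -0.3, -0.1]
finger_gap: 0.026
time_s: 6.8
tool_pos: [0.491, 0.0548, 0.114]
eef_rot: [-1.568, 0.111, -0.111]
wrist_force: [-1.8, 1.1, 6.2]
finger_gap: 0.0258
time_s: 7.18
tool_pos: [0.4918, 0.0549, 0.1135]
eef_rot: [-1.568, 0.109, -0.113]
wrist_force: [-5.0, 0.5, 20.7]
finger_gap: 0.026
```

```bash
python3 - <<'E'
from h import *
o=robot.get_obs();R=Ro.from_rotvec(o["eef_rot"]).as_matrix()
print("F tool",R.T@o["wrist_force"],"T tool",R.T@o["ft_torque"],"world T",o["ft_torque"])
E
python3 -m creep '[{"travel":[0,-0.003,0],"rot":[0,0,0],"hand":-1},{"travel":[0,-0.003,0],"rot":[0,0,0],"hand":-1}]'
python3 - <<'E'
from h import *
o=robot.get_obs();R=Ro.from_rotvec(o["eef_rot"]).as_matrix()
print("F tool",R.T@o["wrist_force"],"T tool",R.T@o["ft_torque"],o["tool_pos"])
E
```

```text
F tool [ -4.9695 -20.6974  -0.1903] T tool [-0.3295  0.0715  1.0579] world T [-0.1769  1.0937 -0.072 ]
time_s: 7.42
tool_pos: [0.4909, 0.0548, 0.1145]
eef_rot: [-1.568, 0.111, -0.111]
wrist_force: [0.9, -0.6, 0.3]
finger_gap: 0.0259
F tool [ 1.0191 -0.2793 -0.4848] T tool [ 0.0123 -0.0063 -0.0184] [0.4909 0.0548 0.1145]
```

```bash
cat > f.py <<'E'
from h import *
o=robot.get_obs();R=Ro.from_rotvec(o["eef_rot"]).as_matrix();p=[.4912,.0666,-.1412]
print("t",o["time_s"],"printer mm",(o["tool_pos"]-[p[0],p[1],0])@rz(p[2])*1e3,"F tool",R.T@o["wrist_force"],"T",R.T@o["ft_torque"],"gap",o["finger_gap"])
E
python3 f.py
python3 -m creep '[{"travel":[0,0.0015,0.0005],"rot":[0,0,0],"hand":-1},{"travel":[0,0.0018,0.001],"rot":[0,0,0],"hand":-1},{"travel":[0,0.0018,0.001],"rot":[0,0,0],"hand":-1}]' ; python3 f.py
python3 -m creep '[{"travel":[0,0,0.0005],"rot":[0,0,0],"hand":-1},{"travel":[0,0,0.001],"rot":[0,0,0],"hand":-1},{"travel":[0,0,0.001],"rot":[0,0,0],"hand":-1}]' ; python3 f.py
```

```text
t 7.425 printer mm [  1.3944 -11.7011 114.5039] F tool [ 1.0191 -0.2793 -0.4848] T [ 0.0123 -0.0063 -0.0184] gap 0.025927554611550583
time_s: 7.8
tool_pos: [0.4912, 0.0553, 0.1135]
eef_rot: [-1.569, 0.111, -0.112]
wrist_force: [-6.9, -4.4, 14.9]
finger_gap: 0.026
t 7.8 printer mm [  1.6111 -11.1939 113.4991] F tool [ -6.1573 -14.9431  -5.3182] T [-1.353   0.1096  0.9667] gap 0.025951071346955706
time_s: 8.18
tool_pos: [0.4917, 0.0563, 0.1135]
eef_rot: [-1.569, 0.11, -0.112]
wrist_force: [-2.5, -3.8, 10.8]
finger_gap: 0.026
t 8.175 printer mm [  1.9845 -10.0844 113.4746] F tool [ -1.9366 -10.7978  -4.1219] T [-1.1623 -0.0582  0.3181] gap 0.0260221964231573
```

```bash
python3 -m creep '[{"travel":[-0.0003,0,0.0005],"rot":[0,0,0],"hand":-1},{"travel":[-0.0006,0,0.001],"rot":[0,0,0],"hand":-1},{"travel":[-0.0006,0,0.001],"rot":[0,0,0],"hand":-1}]' ; python3 f.py
python3 -m creep '[{"travel":[-0.0003,0,0.0005],"rot":[0,0,0],"hand":-1},{"travel":[-0.0006,0,0.001],"rot":[0,0,0],"hand":-1},{"travel":[-0.0006,0,0.001],"rot":[0,0,0],"hand":-1}]' ; python3 f.py
```

```text
time_s: 8.55
tool_pos: [0.4916, 0.0573, 0.1135]
eef_rot: [-1.569, 0.109, -0.113]
wrist_force: [-0.1, -5.6, 9.2]
finger_gap: 0.0259
t 8.55 printer mm [  1.7476  -9.1403 113.4694] F tool [ 0.7006 -9.2312 -5.6002] T [-1.2109 -0.0647 -0.3884] gap 0.025900190779385615
time_s: 8.93
tool_pos: [0.4913, 0.0584, 0.1134]
eef_rot: [-1.569, 0.109, -0.113]
wrist_force: [2.2, -3.6, 7.3]
finger_gap: 0.0258
t 8.925 printer mm [  1.2205  -8.1045 113.3677] F tool [ 2.6606 -7.2588 -3.2834] T [-1.1393 -0.0055 -0.6099] gap 0.02584435312024148
```

```bash
python3 -m creep '[{"travel":[0,-0.003,0],"rot":[0,0,0],"hand":-1},{"travel":[0,-0.003,0],"rot":[0,0,0],"hand":-1}]';python3 f.py
python3 - <<'E'
from h import *
s=robot.get_image("scene")[:,:,::-1];cv2.imwrite("pics/scene3.png",s)
cv2.imwrite("pics/s3z.png",cv2.convertScaleAbs(cv2.resize(s[130:190,245:305],None,fx=10,fy=10,interpolation=cv2.INTER_CUBIC),alpha=1.8,beta=10))
E
```

```text
time_s: 9.18
tool_pos: [0.4901, 0.0591, 0.1155]
eef_rot: [-1.568, 0.112, -0.111]
wrist_force: [-0.3, 0.8, -0.3]
finger_gap: 0.0259
t 9.175 printer mm [ -0.0127  -7.617  115.4787] F tool [-0.3856  0.3233  0.7963] T [ 0.038   0.0204 -0.0258] gap 0.025889187668611386
```

View pics/s3z.png

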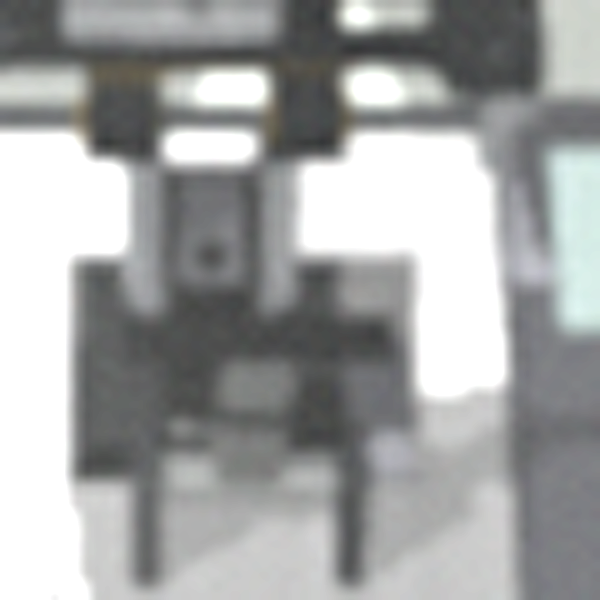

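Run:
```python
from h import *
S=lambda p:unz(p,245,130,10)
p=[.4912,.0666,-.1412]
inv=lambda P:(P-[p[0],p[1],0])@rz(p[2])*1e3
print(inv(ray("scene",S([(164,240),(256,240),(210,290),(210,300)]),.145)))
print(inv(ray("scene",S([(77,262),(337,262),(413,262),(77,475)]),.08)))
s=cv2.imread("pics/scene3.png").astype(int).sum(2)//3
print(s[147:164:2,250:285])
```

```text
[[  4.3608 -22.324  145.    ]
 [  4.4018   4.5475 145.    ]
 [ 22.7526  -9.024  145.    ]
 [ 26.3896  -9.051  145.    ]]
[[-38.1226 -49.2807  80.    ]
 [-38.0012  31.486   80.    ]
 [-37.9781  55.0939  80.    ]
 [ 42.6177 -48.4551  80.    ]]
[[177 177 175 175 176 178 167 129  91  82  74  58  54  59  61  60  59  62
   59  53  53  65  76  81  98 133 150 148 147 149 150 151 152 152 151]
 [178 178 175 176 177 180 174 138  94  82  74  55  45  54  58  59  58  58
   55  45  44  65  79  83 100 133 149 152 150 150 150 150 151 153 151]
 [177 175 175 176 176 179 174 138  93  81  76  56  46  53  57  59  59  62
   61  50  45  69  81  85 104 135 149 152 150 150 152 151 151 153 151]
 [178 177 176 177 179 180 175 140  95  82  74  57  48  58  62  60  61  67
   66  50  46  69  81  86 106 138 152 153 152 150 152 152 152 152 151]
 [176 157 130 122 119 120 119 106  92  83  76  54  52  61  56  43  41  53
   63  52  49  68  81  84  91 101 104 105 106 111 115 116 116 117 114]
 [177 141  88  58  47  47  52  80  88  84  75  59  54  60  63  59  58  64
   63  52  48  66  82  83  64  45  38  39  52  69  78  78  78  77  78]
 [177 142  91  60  50  46  50  65  81  84  78  61  44  39  41  41  38  38
   36  38  47  68  77  75  63  45  40  44  56  75  81  81  79  80  77]
 [177 141  90  60  50  48  47  49  54  61  59  49  40  36  37  34  36  37
   34  38  42  52  52  44  40  38  39  39  47  56  59  60  59  61  68]
 [177 140  88  59  51  48  48  43  39  40  38  38  40  39  37  37  39  39
   36  35  39  34  35  35  37  36  35  35  35  35  34  33  30  38  56]]
```

Run:
```python
from h import *
p=[.4912,.0666,-.1412]
f=lambda P:(np.array(P)/1e3)@rz(p[2]).T+[p[0],p[1],0]
g=lambda n:cv2.imread(f"pics/scene{n}.png").astype(int).sum(2)//3
s0,s2,s3=g(0),g(2),g(3)
for a,tx,ty,z in((2,.88,-11.7,134.7),(3,0,-7.6,115.5)):
    P=f([[tx-1.5+25,ty-13,z+30],[tx-1.5+25,ty+13,z+30],[tx,ty,z+25]]);print(a,proj("scene",P))
for r in (146,148,150,152): print(s2[r,250:285])
print("left edge of carriage, row 165..: s0,s2,s3")
for r in(160,166,172): print(s0[r,248:258],s2[r,248:258],s3[r,248:258])
print("right")
for r in(157,158,159): print(r,s0[r,270:292],s2[r,270:292],s3[r,270:292])
```

```text
2 [[260.129  154.8019]
 [269.2352 154.7908]
 [264.6178 149.4526]]
3 [[261.5543 158.6547]
 [270.5371 158.6445]
 [265.9632 153.3228]]
[177 176 175 176 173 154 113  86  81  63  44  48  57  57  57  57  56  53
  44  50  70  80  86 112 142 152 150 149 149 150 150 150 150 153 149]
[177 176 176 177 174 154 113  87  80  66  45  51  57  58  60  63  63  58
  47  50  71  80  88 117 144 152 150 150 150 150 149 150 151 152 152]
[177 176 175 178 174 151 110  88  82  65  47  53  60  59  52  54  62  60
  47  52  73  80  86 113 141 152 151 150 150 150 151 151 152 153 150]
[177 177 177 178 177 160 120  89  81  64  48  57  64  55  43  47  58  59
  48  58  76  82  95 129 152 155 152 151 152 150 151 151 152 153 152]
left edge of carriage, row 165..: s0,s2,s3
[177 177 173 140  90  62  51  52  52  50] [179 182 176 141  91  61  49  47  49  48] [180 180 176 142  92  59  49  48  50  57]
[177 178 172 136  79  51  50  51  52  49] [180 181 176 138  79  50  49  49  50  49] [179 182 177 138  80  50  49  52  51  46]
[176 178 171 134  79  51  50  50  49  54] [179 181 172 133  77  47  43  43  43  44] [178 181 175 137 
[... 161 characters left out ...]
3  69  77  78  78  77  76  81 108 140
 153 151 154 158] [ 48  66  82  83  64  45  38  39  52  69  78  78  78  77  78  80 109 139
 151 152 153 155]
158 [ 46  48  46  46  44  46  43  46  57  72  79  82  84  87  85  85  91 102
 105 105 104 104] [ 50  47  42  43  40  40  40  41  54  71  79  79  78  77  77  82 108 140
 152 154 159 166] [ 48  67  79  81  65  46  39  42  55  71  78  78  80  78  77  81 107 139
 151 154 159 163]
159 [ 44  45  48  49  46  46  45  48  57  73  81  81  82  84  86  84  92 101
 104 106 104 106] [ 42  43  43  42  43  41  41  43  52  71  81  81  80  78  77  81 109 142
 158 163 167 169] [ 47  68  77  75  63  45  40  44  56  75  81  81  79  80  77  81 108 140
 154 159 166 168]
```

Run:
```python
from h import *
p=[.4912,.0666,-.1412]
f=lambda P:(np.array(P)/1e3)@rz(p[2]).T+[p[0],p[1],0]
for y in(-50,-51,-52,30,29,28,27): print(y,proj("scene",f([[-38,y,80],[-20,y,80],[0,y,80],[35,y,80]]))[:, :].round(2).tolist())
g=lambda n:cv2.imread(f"pics/scene{n}.png").astype(int).sum(2)//3
s0,s3=g(0),g(3)
print(s0[150:182,256]); print(s3[150:182,254]); print(s0[150:182,252:256].mean(1))
print("far/near",proj("scene",f([[-42,-40,80],[42,-40,80]])))
```

```text
-50 [[252.02, 155.78], [251.96, 160.4], [251.89, 165.62], [251.76, 174.98]]
-51 [[251.7, 155.78], [251.63, 160.4], [251.56, 165.62], [251.43, 174.98]]
-52 [[251.37, 155.78], [251.31, 160.4], [251.23, 165.62], [251.1, 174.98]]
30 [[277.77, 155.75], [277.91, 160.37], [278.07, 165.59], [278.34, 174.95]]
29 [[277.45, 155.75], [277.59, 160.37], [277.74, 165.59], [278.01, 174.95]]
28 [[277.13, 155.75], [277.26, 160.37], [277.41, 165.59], [277.68, 174.95]]
27 [[276.81, 155.75], [276.94, 160.37], [277.08, 165.59], [277.35, 174.95]]
[173 174 175 174 161 117  66  49  50  49  52  50  50  51  52  52  52  53
  49  51  50  52  49  50  50  49  46  79 143 171 173 172]
[177 176 179 179 165 119  65  47  47  50  49  50  52  51  48  49  49  48
  49  48  48  48  49  50  45  40  39  54  93 109 110 108]
[173.25 173.25 173.5  174.25 162.   120.75  76.    61.5   62.5   63.25
  63.75  63.    63.5   62.5   60.    58.25  57.75  58.25  59.    58.5
  59.5   57.5   57.5   57.75  58.5   57.    52.    81.75 147.25 174.5
 176.   175.  ]
far/near [[255.2446 154.7597]
 [255.0693 176.8782]]
```

Run:
```python
from h import *
g=lambda n:cv2.imread(f"pics/scene{n}.png").astype(int).sum(2)//3
s2,s3=g(2),g(3)
print(s3[150:164,262:270]);print(s2[146:160,261:269])
```

```text
[[47 51 58 58 58 57 57 48]
 [46 53 57 59 59 62 61 50]
 [47 55 59 60 62 65 63 51]
 [48 58 62 60 61 67 66 50]
 [51 60 59 52 51 58 63 53]
 [52 61 56 43 41 53 63 52]
 [54 63 59 49 47 58 65 54]
 [54 60 63 59 58 64 63 52]
 [48 49 52 52 52 52 51 47]
 [44 39 41 41 38 38 36 38]
 [43 37 34 37 36 34 34 35]
 [40 36 37 34 36 37 34 38]
 [38 38 37 37 38 36 35 38]
 [40 39 37 37 39 39 36 35]]
[[48 57 57 57 57 56 53 44]
 [48 58 59 57 60 59 57 44]
 [51 57 58 60 63 63 58 47]
 [50 58 61 63 65 65 60 45]
 [53 60 59 52 54 62 60 47]
 [55 62 53 42 43 55 58 47]
 [57 64 55 43 47 58 59 48]
 [54 65 60 56 58 63 58 51]
 [47 52 53 52 51 51 49 47]
 [38 39 40 40 39 41 39 44]
 [36 36 36 35 34 33 36 43]
 [36 36 34 35 35 35 36 37]
 [34 36 36 35 37 36 34 36]
 [39 38 37 37 36 36 35 36]]
```

```bash
python3 -m creep '[{"travel":[0.003,0,-0.0015],"rot":[0,0,0],"hand":-1},{"travel":[0.003,0.002,-0.0015],"rot":[0,0,0],"hand":-1},{"travel":[0.003,0.002,-0.0015],"rot":[0,0,0],"hand":-1}]' ; python3 f.py
python3 -m creep '[{"travel":[0.001,0,0],"rot":[0,0,0],"hand":-1},{"travel":[0.001,0,0],"rot":[0,0,0],"hand":-1}]' ; python3 f.py
```

```text
time_s: 9.6
tool_pos: [0.4932, 0.057, 0.1137]
eef_rot: [-1.568, 0.111, -0.111]
wrist_force: [1.4, -0.2, 1.4]
finger_gap: 0.0258
t 9.6 printer mm [  3.3229  -9.2611 113.6895] F tool [ 1.3901 -1.4176  0.0232] T [-0.1757  0.0183 -0.0955] gap 0.025843016243096116
time_s: 9.85
tool_pos: [0.4939, 0.057, 0.1137]
eef_rot: [-1.568, 0.111, -0.111]
wrist_force: [-2.7, 0.3, 4.4]
finger_gap: 0.0257
t 9.85 printer mm [  4.0373  -9.1647 113.665 ] F tool [-2.6827 -4.3506 -0.0961] T [-0.1094 -0.025   0.552 ] gap 0.025689234370991385
```

```bash
python3 -m creep '[{"travel":[-0.0007,0,0],"rot":[0,0,0],"hand":-1},{"travel":[-0.0007,0.001,0],"rot":[0,0,0],"hand":-1},{"travel":[-0.0007,0.001,0],"rot":[0,0,0],"hand":-1}]' ; python3 f.py
python3 -m creep '[{"travel":[0,0.001,0],"rot":[0,0,0],"hand":-1},{"travel":[0,0.001,0],"rot":[0,0,0],"hand":-1}]' ; python3 f.py
```

```text
time_s: 10.22
tool_pos: [0.4938, 0.057, 0.1135]
eef_rot: [-1.568, 0.11, -0.112]
wrist_force: [-3.1, 0.3, 11.0]
finger_gap: 0.0261
t 10.225 printer mm [  3.9151  -9.1376 113.4843] F tool [ -3.1043 -10.999   -0.1116] T [-0.2392  0.0281  0.5563] gap 0.026102992896679077
time_s: 10.48
tool_pos: [0.4942, 0.057, 0.1132]
eef_rot: [-1.568, 0.109, -0.113]
wrist_force: [-5.3, 0.3, 18.7]
finger_gap: 0.0262
t 10.475 printer mm [  4.2781  -9.0639 113.2438] F tool [ -5.2701 -18.7206  -0.4761] T [-0.3634  0.0124  0.9667] gap 0.026173655508617267
```

```bash
python3 -m creep '[{"travel":[-0.0003,-0.0015,0],"rot":[0,0,0],"hand":-1},{"travel":[-0.0003,-0.0015,0.0005],"rot":[0,0,0],"hand":-1},{"travel":[-0.0003,-0.0015,0.001],"rot":[0,0,0],"hand":-1}]' ; python3 f.py
python3 -m creep '[{"travel":[0,0,0.0005],"rot":[0,0,0],"hand":-1},{"travel":[0,0,0.001],"rot":[0,0,0],"hand":-1}]' ; python3 f.py
python3 -m creep '[{"travel":[0,0,0.0005],"rot":[0,0,0],"hand":-1},{"travel":[0,0,0.001],"rot":[0,0,0],"hand":-1}]' ; python3 f.py
```

```text
time_s: 10.85
tool_pos: [0.4935, 0.0577, 0.1134]
eef_rot: [-1.569, 0.11, -0.112]
wrist_force: [-1.0, -2.3, 6.3]
finger_gap: 0.0258
t 10.85 printer mm [  3.5202  -8.4788 113.3928] F tool [-0.6209 -6.256  -2.3757] T [-0.8748 -0.0214 -0.0503] gap 0.025822140813551227
time_s: 11.1
tool_pos: [0.4932, 0.059, 0.1128]
eef_rot: [-1.568, 0.112, -0.111]
wrist_force: [-0.3, 0.8, -1.2]
finger_gap: 0.0259
t 11.1 printer mm [  3.0506  -7.206  112.8232] F tool [-0.3814  1.1714  0.7263] T [-0.0062  0.0499  0.0139] gap 0.02592071338373139
time_s: 11.35
tool_pos: [0.4933, 0.0601, 0.1129]
eef_rot: [-1.568, 0.112, -0.111]
wrist_force: [-0.2, 0.1, -1.1]
finger_gap: 0.0262
t 11.35 printer mm [  2.9894  -6.1168 112.8654] F tool [-0.2523  1.0599  0.0972] T [-0.0025 -0.0184 -0.0021] gap 0.026159891577498446
```

```bash
python3 -m creep '[{"travel":[0,0.001,-0.0003],"rot":[0,0,0],"hand":-1},{"travel":[0,0.002,-0.0003],"rot":[0,0,0],"hand":-1},{"travel":[0,0.002,-0.0003],"rot":[0,0,0],"hand":-1}]' ; python3 f.py
python3 -m creep '[{"travel":[0,0.001,0],"rot":[0,0,0],"hand":-1},{"travel":[0,0.002,0],"rot":[0,0,0],"hand":-1}]' ; python3 f.py
```

```text
time_s: 11.72
tool_pos: [0.4934, 0.0597, 0.1111]
eef_rot: [-1.568, 0.111, -0.111]
wrist_force: [1.1, 0.1, -1.3]
finger_gap: 0.0262
t 11.725 printer mm [  3.1474  -6.5352 111.0544] F tool [1.0396 1.2659 0.2073] T [ 0.0437 -0.024   0.0314] gap 0.026217692270101376
time_s: 11.98
tool_pos: [0.4934, 0.0597, 0.1091]
eef_rot: [-1.568, 0.111, -0.111]
wrist_force: [0.5, 0.3, -0.8]
finger_gap: 0.0257
t 11.975 printer mm [  3.1827  -6.5178 109.0778] F tool [0.4961 0.7973 0.3908] T [ 0.0703  0.0107 -0.0121] gap 0.025715757700374566
```

```bash
python3 -m creep '[{"travel":[0,0.002,0],"rot":[0,0,0],"hand":-1},{"travel":[0,0.004,0],"rot":[0,0,0],"hand":-1},{"travel":[0,0.006,0],"rot":[0,0,0],"hand":-1}]' ; python3 f.py
python3 -m creep '[{"travel":[0,0.002,0],"rot":[0,0,0],"hand":-1},{"travel":[0,0.004,0],"rot":[0,0,0],"hand":-1},{"travel":[0,0.006,0],"rot":[0,0,0],"hand":-1},{"travel":[0,0.007,0],"rot":[0,0,0],"hand":-1}]' ; python3 f.py
```

```text
time_s: 12.35
tool_pos: [0.4934, 0.0597, 0.103]
eef_rot: [-1.568, 0.111, -0.111]
wrist_force: [-0.5, 0.1, -0.5]
finger_gap: 0.026
t 12.35 printer mm [  3.1627  -6.5097 102.969 ] F tool [-0.4792  0.5054  0.0567] T [-0.0004 -0.0096  0.0472] gap 0.025983420542624713
time_s: 12.85
tool_pos: [0.4934, 0.0597, 0.096]
eef_rot: [-1.568, 0.111, -0.111]
wrist_force: [-0.7, 0.1, -0.3]
finger_gap: 0.0261
t 12.85 printer mm [ 3.1325 -6.5147 95.9881] F tool [-0.6818  0.321   0.0105] T [0.0138 0.0209 0.0344] gap 0.026111221076287505
```

```bash
for i in 1 2; do python3 -m creep '[{"travel":[0,0.001,0],"rot":[0,0,0],"hand":-1},{"travel":[0,0.002,0],"rot":[0,0,0],"hand":-1},{"travel":[0,0.002,0],"rot":[0,0,0],"hand":-1}]' >/dev/null; python3 f.py; done
```

```text
t 13.225 printer mm [ 3.135  -6.4918 94.0708] F tool [ 0.444  -0.0802 -0.3692] T [ 0.0424 -0.0117 -0.0122] gap 0.026264483279679222
t 13.6 printer mm [ 3.1185 -6.5015 92.0679] F tool [-0.0759  0.1933 -0.0464] T [-0.0413  0.0195 -0.0054] gap 0.025804154322296356
```

```bash
python3 -m creep '[{"travel":[0,0.001,0],"rot":[0,0,0],"hand":-1},{"travel":[0,0.001,0],"rot":[0,0,0],"hand":-1}]' >/dev/null; python3 f.py;python3 f.py
python3 -m creep '[{"travel":[0,0.001,0],"rot":[0,0,0],"hand":-1},{"travel":[0,0.001,0],"rot":[0,0,0],"hand":-1}]' >/dev/null; python3 f.py
```

```text
t 13.85 printer mm [ 3.2072 -6.4914 91.1911] F tool [-0.4764 -1.0212  0.2177] T [-0.038  -0.0152  0.1093] gap 0.025883362229172698
t 13.85 printer mm [ 3.2072 -6.4914 91.1911] F tool [-0.4764 -1.0212  0.2177] T [-0.038  -0.0152  0.1093] gap 0.025883362229172698
t 14.1 printer mm [ 3.2154 -6.4773 90.1815] F tool [-0.7691 -1.2649  1.6287] T [-0.0089 -0.0049  0.1309] gap 0.025730446388192062
```

```bash
python3 -m creep '[{"travel":[0,0,0],"rot":[0,0,0],"hand":-0.3},{"travel":[0,0,0],"rot":[0,0,0],"hand":-0.1},{"travel":[0,0,0],"rot":[0,0,0],"hand":0},{"travel":[0,0,0],"rot":[0,0,0],"hand":0},{"travel":[0,-0.01,0],"rot":[0,0,0],"hand":0},{"travel":[0,-0.03,0],"rot":[0,0,0],"hand":0},{"travel":[0,-0.06,0],"rot":[0,0,0],"hand":0},{"travel":[-0.04,-0.10,0],"rot":[0,0,0],"hand":0},{"travel":[-0.09,-0.12,0],"rot":[0,0,0],"hand":0},{"travel":[-0.13,-0.12,0],"rot":[0,0,0],"hand":0}]'
python3 - <<'E'
from h import *
s=robot.get_image("scene")[:,:,::-1];cv2.imwrite("pics/scene4.png",s)
t=robot.get_image("top")[:,:,::-1];cv2.imwrite("pics/top4.png",t)
a=cv2.resize(s[125:205,235:315],(400,400),interpolation=cv2.INTER_CUBIC);b=cv2.resize(t[165:245,190:270],(400,400),interpolation=cv2.INTER_CUBIC)
cv2.imwrite("pics/c4.png",cv2.convertScaleAbs(np.hstack([a,b]),alpha=1.5,beta=15))
E
python3 f.py
```

```text
time_s: 15.35
tool_pos: [0.3638, 0.0783, 0.212]
eef_rot: [-1.567, 0.108, -0.114]
wrist_force: [-0.1, 0.1, -0.6]
finger_gap: 0.0469
t 15.45 printer mm [-128.9782   -6.3953  211.2781] F tool [-1.0475 -0.6521  0.3492] T [-0.0113 -0.0241  0.0297] gap 0.04701626309883077
```

View pics/c4.png

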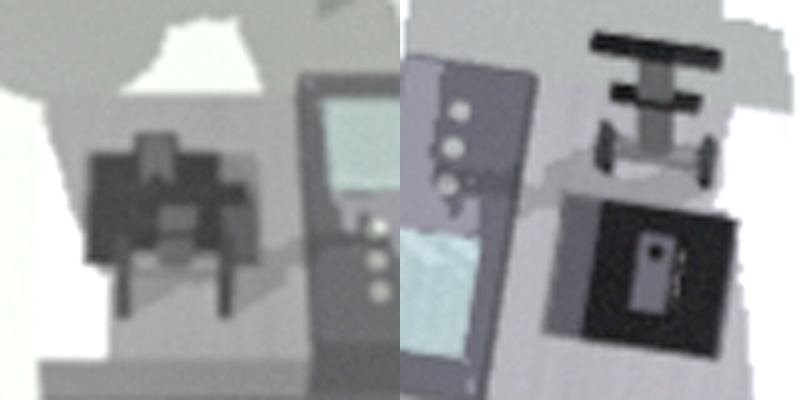

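The tank stands in the pocket at about (157,165) in the left crop and (652,270) in the right one, released and upright. Next I rise over the lever, go behind the bar and straddle its arm.

```bash
python3 -m creep '[{"travel":[0,-0.05,0],"rot":[0,0,0],"hand":-0.15},{"travel":[0,-0.09,0.004],"rot":[0,0,0],"hand":-0.15},{"travel":[0.04,-0.09,0.0084],"rot":[0,0,0],"hand":-0.15},{"travel":[0.09,-0.09,0.0084],"rot":[0,0,0],"hand":-0.15},{"travel":[0.14,-0.09,0.0084],"rot":[0,0,0],"hand":-0.15},{"travel":[0.19,-0.09,0.0084],"rot":[0,0,0],"hand":-0.15},{"travel":[0.23,-0.09,0.0084],"rot":[0,0,0],"hand":-0.15},{"travel":[0.264,-0.09,0.0084],"rot":[0,0,0],"hand":-0.15},{"travel":[0.264,-0.09,0.0084],"rot":[0,0,0],"hand":-0.15}]'; python3 f.py
```

```text
time_s: 16.58
tool_pos: [0.6287, 0.0485, 0.2986]
eef_rot: [-1.568, 0.113, -0.11]
wrist_force: [-0.4, 0.3, 0.6]
finger_gap: 0.04
t 16.575 printer mm [138.6966   1.4338 298.6297] F tool [-0.3961 -0.6417  0.2506] T [-0.026   0.0584 -0.0206] gap 0.03997953067047901
```

```bash
python3 -m creep '[{"travel":[0,0.03,0.0005],"rot":[0,0,0],"hand":-0.15},{"travel":[0,0.06,0.0005],"rot":[0,0,0],"hand":-0.15},{"travel":[0,0.073,0.0005],"rot":[0,0,0],"hand":-0.15},{"travel":[0,0.073,0.0005],"rot":[0,0,0],"hand":-0.15}]'; python3 f.py;  python3 - <<'E'
from h import *
s=robot.get_image("scene")[:,:,::-1];cv2.imwrite("pics/scene5.png",s)
a=cv2.resize(s[115:205,235:325],(600,600),interpolation=cv2.INTER_CUBIC)
cv2.imwrite("pics/c5.png",cv2.convertScaleAbs(a,alpha=1.5,beta=15))
E
```

```text
time_s: 17.08
tool_pos: [0.6271, 0.0497, 0.2273]
eef_rot: [-1.568, 0.111, -0.111]
wrist_force: [-0.2, -0.2, 0.3]
finger_gap: 0.0397
t 17.075 printer mm [136.9496   2.3774 227.3197] F tool [-0.1804 -0.3205 -0.202 ] T [ 0.0271 -0.022   0.0035] gap 0.03974173278792022
```

View pics/c5.png

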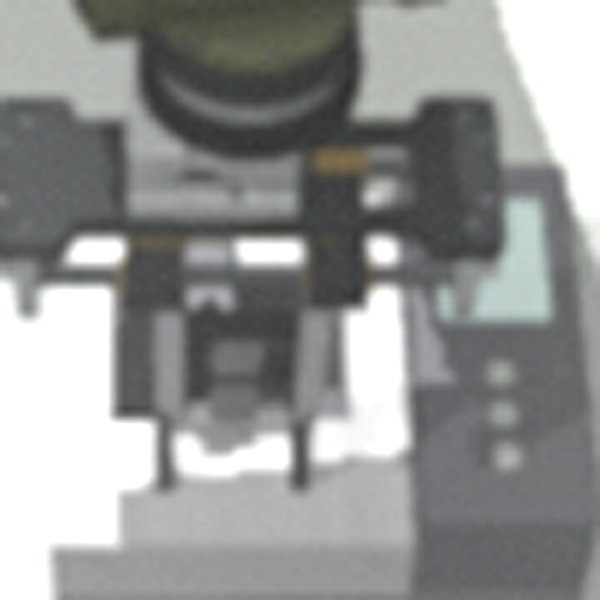

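Both fingers hang behind the bar at (170,360) and (320,360), on either side of the arm at (240,360). Next I pull towards the robot along the bar's arc.

```bash
python3 -m creep '[{"travel":[-0.006,0,0],"rot":[0,0,0],"hand":-0.15},{"travel":[-0.012,0,0],"rot":[0,0,0],"hand":-0.15},{"travel":[-0.016,0,0],"rot":[0,0,0],"hand":-0.15},{"travel":[-0.02,0,0],"rot":[0,0,0],"hand":-0.15},{"travel":[-0.02,0,0],"rot":[0,0,0],"hand":-0.15}]'; python3 f.py
```

```text
time_s: 17.75
tool_pos: [0.6082, 0.0524, 0.2288]
eef_rot: [-1.568, 0.108, -0.114]
wrist_force: [4.7, -1.0, 4.2]
finger_gap: 0.04
t 17.75 printer mm [117.8103   2.3792 228.7704] F tool [ 4.8406 -4.2179 -0.2889] T [-0.0368 -0.0014 -0.8831] gap 0.04001421222761936
```

```bash
python3 -m creep '[{"travel":[-0.009,-0.003,0],"rot":[0,0,0],"hand":-0.15},{"travel":[-0.017,-0.005,0],"rot":[0,0,0],"hand":-0.15},{"travel":[-0.023,-0.006,0],"rot":[0,0,0],"hand":-0.15},{"travel":[-0.029,-0.006,0],"rot":[0,0,0],"hand":-0.15},{"travel":[-0.036,-0.006,0],"rot":[0,0,0],"hand":-0.15},{"travel":[-0.042,-0.006,0],"rot":[0,0,0],"hand":-0.15},{"travel":[-0.048,-0.005,0],"rot":[0,0,0],"hand":-0.15},{"travel":[-0.054,-0.004,0],"rot":[0,0,0],"hand":-0.15}]'; python3 f.py
```

```text
time_s: 18.75
tool_pos: [0.5538, 0.0601, 0.2311]
eef_rot: [-1.568, 0.111, -0.111]
wrist_force: [4.7, 0.3, 3.9]
finger_gap: 0.04
t 18.75 printer mm [ 62.8493   2.4023 231.1454] F tool [ 4.5903 -3.9297  0.919 ] T [-0.0922 -0.0519 -0.7528] gap 0.0400156759974555
```

```bash
python3 -m creep '[{"travel":[-0.006,0.001,0],"rot":[0,0,0],"hand":-0.15},{"travel":[-0.012,0.0025,0],"rot":[0,0,0],"hand":-0.15},{"travel":[-0.018,0.0045,0],"rot":[0,0,0],"hand":-0.15},{"travel":[-0.024,0.0065,0],"rot":[0,0,0],"hand":-0.15},{"travel":[-0.03,0.009,0],"rot":[0,0,0],"hand":-0.15},{"travel":[-0.036,0.012,0],"rot":[0,0,0],"hand":-0.15},{"travel":[-0.0415,0.015,0],"rot":[0,0,0],"hand":-0.15},{"travel":[-0.0465,0.018,0],"rot":[0,0,0],"hand":-0.15},{"travel":[-0.0515,0.0215,0],"rot":[0,0,0],"hand":-0.15},{"travel":[-0.0565,0.025,0],"rot":[0,0,0],"hand":-0.15}]'; python3 f.py
```

```text
time_s: 20.0
tool_pos: [0.4978, 0.0681, 0.2059]
eef_rot: [-1.568, 0.111, -0.111]
wrist_force: [4.4, -0.4, 1.2]
finger_gap: 0.0398
t 20.0 printer mm [  6.3696   2.3734 205.8683] F tool [ 4.4067 -1.2453  0.2701] T [ 0.0248 -0.0223 -0.7148] gap 0.03977936822344221
```

```bash
python3 -m creep '[{"travel":[0.007,0,0],"rot":[0,0,0],"hand":-0.15},{"travel":[0.008,-0.012,0],"rot":[0,0,0],"hand":-0.15},{"travel":[0.006,-0.029,0],"rot":[0,0,0],"hand":-0.15},{"travel":[-0.005,-0.029,0],"rot":[0,0,0],"hand":-0.15},{"travel":[-0.014,-0.029,0],"rot":[0,0,0],"hand":-0.15},{"travel":[-0.014,-0.029,0],"rot":[0,0,0],"hand":-0.15}]'; python3 f.py
python3 -m creep '[{"travel":[-0.001,0.005,0],"rot":[0,0,0],"hand":-0.15},{"travel":[-0.003,0.011,0],"rot":[0,0,0],"hand":-0.15},{"travel":[-0.005,0.015,0],"rot":[0,0,0],"hand":-0.15}]'; python3 f.py
```

```text
time_s: 20.75
tool_pos: [0.4835, 0.0702, 0.2351]
eef_rot: [-1.568, 0.111, -0.111]
wrist_force: [-0.5, -0.2, 0.2]
finger_gap: 0.0397
t 20.75 printer mm [ -8.0999   2.4431 235.0949] F tool [-0.4616 -0.1874 -0.2504] T [ 0.0576 -0.0162 -0.0127] gap 0.03969895974141863
time_s: 21.12
tool_pos: [0.4789, 0.0708, 0.2204]
eef_rot: [-1.568, 0.112, -0.11]
wrist_force: [-12.3, -0.2, 21.1]
finger_gap: 0.0401
t 21.125 printer mm [-12.731    2.4092 220.385 ] F tool [-12.2015 -21.0581  -1.9647] T [-0.2929 -0.0333  2.4698] gap 0.04012440843591419
```

```bash
python3 -m creep '[{"travel":[-0.002,-0.002,0],"rot":[0,0,0],"hand":-0.15},{"travel":[-0.003,-0.002,0],"rot":[0,0,0],"hand":-0.15}]'; python3 f.py
python3 -m creep '[{"travel":[-0.003,0.002,0],"rot":[0,0,0],"hand":-0.15},{"travel":[-0.006,0.004,0],"rot":[0,0,0],"hand":-0.15}]'; python3 f.py
```

```text
time_s: 21.38
tool_pos: [0.4763, 0.0711, 0.2219]
eef_rot: [-1.568, 0.111, -0.111]
wrist_force: [-0.1, -0.2, -0.2]
finger_gap: 0.0399
t 21.375 printer mm [-15.3981   2.3956 221.9059] F tool [-0.1049  0.2335 -0.247 ] T [ 0.0708 -0.0213 -0.0042] gap 0.03994137003547353
time_s: 21.62
tool_pos: [0.4706, 0.072, 0.2181]
eef_rot: [-1.568, 0.11, -0.112]
wrist_force: [1.8, -0.3, 3.0]
finger_gap: 0.0402
t 21.625 printer mm [-21.1841   2.426  218.1363] F tool [ 1.8248 -3.0464 -0.0191] T [ 0.054  -0.0209 -0.4938] gap 0.040151148774964666
```

```bash
python3 -m creep '[{"travel":[0.003,-0.004,0],"rot":[0,0,0],"hand":-0.15},{"travel":[0.0125,-0.004,0],"rot":[0,0,0],"hand":-0.15},{"travel":[0.012,-0.001,0],"rot":[0,0,0],"hand":-0.15},{"travel":[0.008,0.003,0],"rot":[0,0,0],"hand":-0.15},{"travel":[0.004,0.0065,0],"rot":[0,0,0],"hand":-0.15}]'; python3 f.py
```

```text
time_s: 22.25
tool_pos: [0.4742, 0.0715, 0.2115]
eef_rot: [-1.568, 0.111, -0.112]
wrist_force: [2.4, -0.2, 2.1]
finger_gap: 0.0397
t 22.25 printer mm [-17.4933   2.4216 211.4921] F tool [ 2.4247 -2.0767  0.1218] T [ 0.0077  0.0335 -0.4323] gap 0.03968207641849784
```

```bash
python3 -m creep '[{"travel":[-0.0025,0.0025,0],"rot":[0,0,0],"hand":-0.15},{"travel":[-0.0048,0.005,0],"rot":[0,0,0],"hand":-0.15},{"travel":[-0.0088,0.0098,0],"rot":[0,0,0],"hand":-0.15},{"travel":[-0.0128,0.0149,0],"rot":[0,0,0],"hand":-0.15},{"travel":[-0.0165,0.0202,0],"rot":[0,0,0],"hand":-0.15},{"travel":[-0.02,0.0256,0],"rot":[0,0,0],"hand":-0.15}]'; python3 f.py
```

```text
time_s: 23.0
tool_pos: [0.4542, 0.0743, 0.1856]
eef_rot: [-1.568, 0.111, -0.111]
wrist_force: [-0.0, -0.8, 4.4]
finger_gap: 0.0398
t 23.0 printer mm [-37.682    2.4107 185.6379] F tool [ 0.0908 -4.3832 -0.8201] T [-0.0505  0.0275  0.0401] gap 0.03978466482963383
```

```bash
python3 -m creep '[{"travel":[-0.003,0.005,0],"rot":[0,0,0],"hand":-0.15},{"travel":[-0.006,0.011,0],"rot":[0,0,0],"hand":-0.15},{"travel":[-0.0085,0.0168,0],"rot":[0,0,0],"hand":-0.15},{"travel":[-0.011,0.0227,0],"rot":[0,0,0],"hand":-0.15},{"travel":[-0.013,0.0287,0],"rot":[0,0,0],"hand":-0.15},{"travel":[-0.0145,0.0347,0],"rot":[0,0,0],"hand":-0.15},{"travel":[-0.0155,0.0385,0],"rot":[0,0,0],"hand":-0.15}]'; python3 f.py;  python3 - <<'E'
from h import *
s=robot.get_image("scene")[:,:,::-1];cv2.imwrite("pics/scene6.png",s)
a=cv2.resize(s[115:205,235:325],(600,600),interpolation=cv2.INTER_CUBIC)
cv2.imwrite("pics/c6.png",cv2.convertScaleAbs(a,alpha=1.5,beta=15))
E
```

```text
time_s: 23.88
tool_pos: [0.4391, 0.0764, 0.1471]
eef_rot: [-1.568, 0.111, -0.111]
wrist_force: [-0.2, -0.5, 2.8]
finger_gap: 0.0401
t 23.875 printer mm [-52.9718   2.4058 147.0988] F tool [-0.0952 -2.8218 -0.5124] T [-0.0729  0.0836  0.012 ] gap 0.040105242008813505
```

View pics/c6.png

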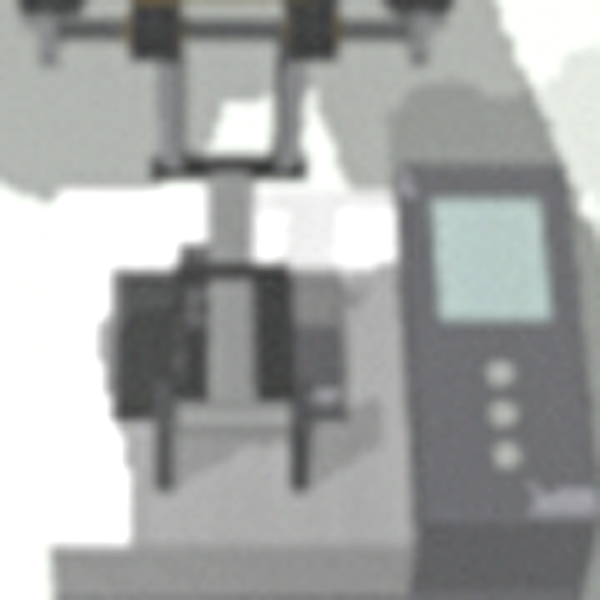

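The lever is almost down: both tips rest on the bar, at (170,165) and (290,165), and the pad is just over the tank. Next come small steps to the stop, watching the force.

```bash
python3 -m creep '[{"travel":[-0.0003,0.002,0],"rot":[0,0,0],"hand":-0.15},{"travel":[-0.0006,0.004,0],"rot":[0,0,0],"hand":-0.15},{"travel":[-0.001,0.006,0],"rot":[0,0,0],"hand":-0.15},{"travel":[-0.001,0.008,0],"rot":[0,0,0],"hand":-0.15}]' >/dev/null; python3 f.py
python3 -m creep '[{"travel":[0,0.0015,0],"rot":[0,0,0],"hand":-0.15},{"travel":[-0.0003,0.003,0],"rot":[0,0,0],"hand":-0.15},{"travel":[-0.0005,0.0045,0],"rot":[0,0,0],"hand":-0.15},{"travel":[-0.0005,0.006,0],"rot":[0,0,0],"hand":-0.15}]' >/dev/null; python3 f.py
python3 -m creep '[{"travel":[0,0.0015,0],"rot":[0,0,0],"hand":-0.15},{"travel":[0,0.003,0],"rot":[0,0,0],"hand":-0.15},{"travel":[0,0.004,0],"rot":[0,0,0],"hand":-0.15}]' >/dev/null; python3 f.py
```

```text
t 24.425 printer mm [-53.9961   2.4329 139.3951] F tool [-3.083  -3.5562 -0.1594] T [0.0005 0.0302 0.5984] gap 0.040029210989711905
t 24.925 printer mm [-54.4094   2.4574 133.4789] F tool [-4.0391 -4.7459 -0.8082] T [-0.0581  0.0174  0.813 ] gap 0.04009717372412154
t 25.3 printer mm [-54.4638   2.4326 129.4483] F tool [-4.7282 -5.5195 -0.5589] T [-0.0365 -0.0523  1.0017] gap 0.04009344649048373
```

```bash
for i in 1 2 3; do python3 -m creep '[{"travel":[0,0.0005,0],"rot":[0,0,0],"hand":-0.15},{"travel":[0,0.001,0],"rot":[0,0,0],"hand":-0.15},{"travel":[0,0.001,0],"rot":[0,0,0],"hand":-0.15}]' >/dev/null; python3 f.py; done
```

```text
t 25.675 printer mm [-54.4477   2.4367 128.4623] F tool [-3.7173 -4.1614  0.6271] T [-0.0336 -0.0179  0.7589] gap 0.039868170251540234
t 26.05 printer mm [-54.4526   2.4267 127.4666] F tool [-4.8591 -4.5895  0.1765] T [0.0061 0.0054 0.9087] gap 0.040402940920295956
t 26.425 printer mm [-54.4812   2.4366 126.4916] F tool [-5.1699 -5.5454 -0.4451] T [-0.0463 -0.0086  1.0138] gap 0.039966624621681476
```

```bash
for i in 1 2; do python3 -m creep '[{"travel":[0,0.0005,0],"rot":[0,0,0],"hand":-0.15},{"travel":[0,0.0005,0],"rot":[0,0,0],"hand":-0.15}]' >/dev/null; python3 f.py; done
```

```text
t 26.675 printer mm [-54.5169   2.4249 125.997 ] F tool [-5.2318 -5.9786 -0.5362] T [-0.0161 -0.0658  1.0285] gap 0.03994879685006068
t 26.925 printer mm [-54.4895   2.4489 125.7862] F tool [-6.869  -9.7149 -0.6924] T [-0.1469 -0.0185  1.3137] gap 0.03983722091415869
```

```bash
for i in 1 2; do python3 -m creep '[{"travel":[0,0.0005,0],"rot":[0,0,0],"hand":-0.15},{"travel":[0,0.0005,0],"rot":[0,0,0],"hand":-0.15}]' >/dev/null; python3 f.py; done
```

```text
t 27.175 printer mm [-54.4069   2.4617 125.6454] F tool [ -8.6695 -15.7201  -1.0836] T [-0.2217 -0.0444  1.7395] gap 0.03998076606388642
t 27.425 printer mm [-54.3708   2.4801 125.4689] F tool [-11.6374 -19.3687  -2.2921] T [-0.3309 -0.0145  2.1227] gap 0.04022711869039278
```

The force now climbs steeply with almost no motion (19 N at z = 125.5 mm, and the stop should be near 126), so this is the hard stop. I retreat and check.

```bash
python3 -m creep '[{"travel":[0,-0.003,0],"rot":[0,0,0],"hand":-0.15},{"travel":[0,-0.01,0],"rot":[0,0,0],"hand":-0.15},{"travel":[0,-0.04,0],"rot":[0,0,0],"hand":-0.15},{"travel":[-0.03,-0.09,0],"rot":[0,0,0],"hand":-0.15},{"travel":[-0.08,-0.12,0],"rot":[0,0,0],"hand":-0.15},{"travel":[-0.08,-0.15,-0.05],"rot":[0,0,0],"hand":-0.15},{"travel":[-0.08,-0.15,-0.11],"rot":[0,0,0],"hand":-0.15},{"travel":[-0.08,-0.15,-0.17],"rot":[0,0,0],"hand":-0.15},{"travel":[-0.08,-0.15,-0.22],"rot":[0,0,0],"hand":-0.15},{"travel":[-0.08,-0.15,-0.22],"rot":[0,0,0],"hand":-0.15}]';  python3 f.py
python3 - <<'E'
from h import *
s=robot.get_image("scene")[:,:,::-1];cv2.imwrite("pics/scene7.png",s)
t=robot.get_image("top")[:,:,::-1];cv2.imwrite("pics/top7.png",t)
a=cv2.resize(s[125:205,235:315],(400,400),interpolation=cv2.INTER_CUBIC);b=cv2.resize(t[165:245,190:270],(400,400),interpolation=cv2.INTER_CUBIC)
cv2.imwrite("pics/c7.png",cv2.convertScaleAbs(np.hstack([a,b]),alpha=1.5,beta=15))
p=[.4912,.0666+.002,-.1412]
for a_ in(0,.03,.06,.1,.15):
    P=(np.array([[70-125*np.cos(a_),0,120+125*np.sin(a_)]])/1e3)@rz(p[2]).T+[p[0],p[1],0];print(a_,proj("scene",P),proj("top",P))
g=s.astype(int).sum(2)//3;print(g[128:146,262:274])
E
```

```text
time_s: 28.68
tool_pos: [0.3269, -0.1323, 0.2746]
eef_rot: [-1.568, 0.115, -0.115]
wrist_force: [1.0, -0.1, 0.2]
finger_gap: 0.0397
t 28.675 printer mm [-134.6578 -220.0634  274.6299] F tool [ 0.9682 -0.2293 -0.0076] T [ 0.0474  0.0529 -0.0172] gap 0.039672165969368435
0 [[268.8906 143.2065]] [[233.9488 237.5126]]
0.03 [[268.9105 142.432 ]] [[233.8672 237.4615]]
0.06 [[268.931 141.683]] [[233.7913 237.3711]]
0.1 [[268.959  140.7253]] [[233.6993 237.1887]]
0.15 [[268.9953 139.5967]] [[233.5993 236.8605]]
[[105 107 106 108 106 107 107 107 107 106 105 105]
 [107 106 106 106 106 106 105 105 106 106 107 107]
 [107 106 107 107 105 107 107 106 106 106 106 107]
 [106 106 105 106 106 106 106 107 106 106 107 106]
 [106 107 107 106 107 107 107 107 107 106 106 108]
 [107 107 106 107 107 107 106 106 106 106 106 106]
 [108 105 106 106 107 107 106 106 106 106 107 105]
 [106 107 107 106 106 107 105 107 106 107 107 108]
 [106 107 105 105 106 106 108 106 106 106 106 106]
 [106 107 106 107 107 106 105 108 107 105 106 106]
 [104 105 105 106 106 106 107 108 105 107 106 106]
 [110 114 113 111 107 108 107 106 108 107 108 107]
 [127 138 138 121 110 105 107 106 106 106 105 106]
 [125 135 132 113  95  92  93  92  92  92  92  93]
 [ 85  91  90  77  64  62  62  60  61  62  63  64]
 [ 46  45  44  42  41  43  44  46  44  44  39  36]
 [ 33  33  33  40  52  62  69  75  74  67  49  35]
 [ 51  52  54  57  71  82  86  89  88  81  66  49]]
```

View pics/c7.png

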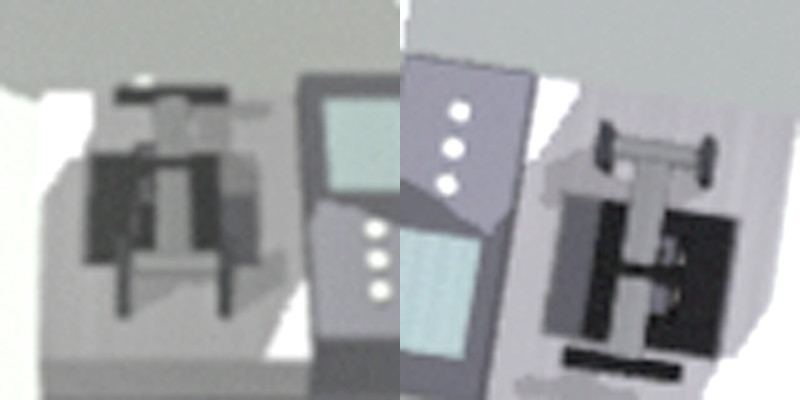

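View pics/scene7.png

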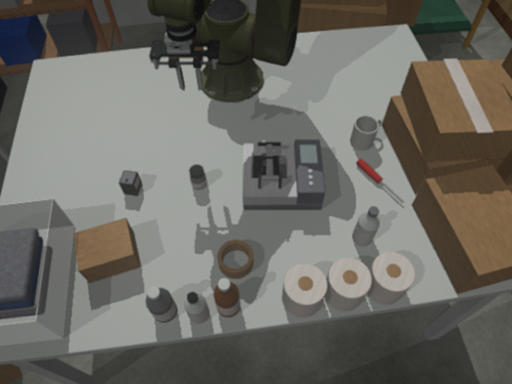

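The lever lies flat: the bar sits at row ~143 in the scene image, where 143.2 is predicted for angle 0. The tank is under the pad, the other objects are where they were, and the gripper is clear. I'm handing in.

```bash
python3 -c "
from plant import robot
print(robot.finish_job())"
```

```text
the job is handed in; nothing more can be done
None
```

The slim tank is in the pocket, and the clamp lever is down on its hard stop. I handed the job in at about 29 s of the 72 s allowed.

**What I did:**
- **Pocket:** I gripped the tank across its 26 mm thickness and felt for the pocket with light presses. It was a few mm from my first camera estimate. The carriage showed no movement in a camera check part-way through the search.
- **Seating:** I lowered the tank onto the sprung seat, which pushed back with 1 to 2 N, and let go. The pictures then showed it upright in the pocket.
- **Clamp:** I pulled the lever over from behind the bar, then pressed the bar down from above.

**Last checks:**
- **Stop reached:** at the stop the force rose from 6 N to 19 N while the tips moved only about 0.5 mm. They stood at 125.5 mm, and about 126 mm was expected.
- **Still shut:** after I backed off, the bar was at row 143, where angle 0 predicts 143.2. The pad was on the tank, the gripper was free, and the other things looked unmoved.

**Less certain:**
- **Forces:** the pocket search briefly pressed about 21 N. The first press on the bar jammed at about 24 N, so I eased off and came in at a better angle.
- **Position estimates:** my camera estimates of the pocket and the held tank disagreed by 2 to 3 mm, so the final position came from feel.
- **Tank height:** I did not measure how far the tank went down; "fully home" is inferred from the lever being at its stop.

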